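# Cull the short spindle and hold up a good one

## Robot

A 6-joint arm with a two-finger parallel gripper is mounted at the origin on the work surface. World frame = base frame: x ahead of the robot, y to its left, z up, the work surface at z = 0. Lengths are in m, angles in rad, forces in N, time in s.
With the tool pointing down it reaches from about 0.35 to 0.85 m from the base axis. Payload 8.1 kg.
Tool frame: the origin (TCP) lies midway between the tips of the shut fingers; the grasp point (between the pads) lies robot.pinch_z behind it (robot.pinch_z is the distance from the TCP to the grasp point, in m); z points along the fingers, y is the line along which they close (so a half turn about z gives the same grasp; the last joint's range is limited). The gripper opens to 85 mm and grips with 20 to 120 N. Pads are 22 mm wide; open, the fingers measure 114 mm over their backs; the gripper's body (76 mm by 85 mm) begins 54 mm behind the grasp point. The pads swing forward as they close: fully open they stand 13 mm farther back than shut.
Start: joints at [-1.187, 0.13, 1.488, -0, 1.523, -0.085], TCP at [0.271, -0.535, 0.231] pointing down, gripper open.
Joint ranges: [-2.96, 2.96], [-0.89, 2.26], [0.02, 2.5], [-1.34, 4.48], [0, 2.73], [-2.66, 2.66]. Speed limits (rad/s): [2.39, 2.39, 2.79, 3.14, 3.14, 3.14].

## Interface

Orientations are given as a unit quaternion [w, x, y, z].
In Python, from workcell import robot gives the robot as it stands.
- The arm moves only by the shell command python3 -m jog 'ROWS' [FORCE]. ROWS is JSON, a list of rows, each a list of 5 numbers: the shift along the tool's x, y, z in units of 25 mm (1.0 is 25 mm), then the turn about the tool's z in units of 6 degrees (1.0 is 6 degrees), then the closure, from -1 (fully open) to 1 (shut). In form: [[tx, ty, tz, roll, gripper], ...]. A call has 1 to 10 rows; each row shifts and turns the commanded pose from where the row before left it, along the tool's axes as they then stand; what a row does not reach is not made up. A row lasts 1/10 s, in which the tool goes at most 50 mm and 8.59 degrees, less where a joint would pass 70% of its speed; a pose out of reach is approached as far as the arm can. A call is refused whole if a number of a shift passes 1 or a number of a turn 1, either way. A call with a gripper value outside its range is refused whole. The fingers move at their own pace and stop on an object; FORCE is the grip in N (left out, the last holds). Time passes only in rows, so rows that do not move let the fingers close. It gives the time, the measured TCP pose, the force, the opening and the grip force at its end, in the units of the state.
- robot.state(): the state, without advancing time (a new reading comes with each control period).
- robot.capture(name): name is "scene" or "top" or "wrist"; returns a dict with "pixels" (400x640x3 uint8, red, green, blue), "intrinsics" (3x3 intrinsics, pixels), "R" (3x3) and "t" (3): a world point X has camera coordinates R X + t; the wrist camera has in their place "T_tool_cam" (4x4, takes a point from camera to tool coordinates, whose origin is the TCP and whose axes are the flange's). Camera axes: x right, y down, z forward; pixel columns grow to the right and rows downward; lengths in m; the calibration is good to about 2 mm. A picture is of the moment at which its call begins: read the wrist's pose just before it. There is no depth.
- robot.finish_job(): hands the job in; it is judged then, once.
The state is a dict: "clock": time; "joint_pos": joint angles; "qvel": joint speeds; "tau": joint torques, N m; "tcp_pos": TCP position; "ee_rot": TCP orientation; "ft_force": force on the tool from outside, world axes, zero at the start; "torque": the same for the moment, N m; "width": finger opening in m; "gripper_force": force on a finger pad.
Only numpy, scipy, OpenCV 4.12 (cv2) and the standard library are available. Lean on these libraries where they do the work, as an engineer would, in place of code of your own. Each camera call takes 0.05 s, during which the arm holds its last target. There are 200 camera calls.

## Task

One of the four turned spindles standing in the rack came out too short: draw it out and leave it in the open plywood scrap box. Then draw any one of the good spindles out of the rack, turn it on its side so that its length is level, and finish while still holding it like that, still and at least 20 cm above the bench, touching nothing else, so that it can be sighted along. Leave the other two good spindles standing in the rack, and do not disturb the glue bottle, the bench plane or the tape measure.

Things in the scene. Friction and masses are not known exactly. Their poses are not given: they have to be found in the camera images.
- rack: Fixed dark wooden block, 80 mm (x) by 360 mm (y) by 40 mm high, with four blind holes in its top in a row along its y axis, at y = -135, -45, 45 and 135 mm, x = 0. The holes are 16 mm in diameter and 28 mm deep. A spindle stands in each, in any order; a spindle is clear of its hole once raised 22 mm. Origin at the centre of the underside, on the bench; z is up.
- spindle_short: The spindle that was turned too short: same pale wood, collars, barrel diameter (20 mm) and tenons as the good ones, but its body is only 56 mm long, 100 mm overall (straight barrel 30 mm long in the middle). 30 g, about. Origin at the middle of its length, on its axis; z along its length, up at the start. In the rack its origin is 68 mm above the bench and its top end 118 mm.
- spindle_a: One of 3 identical good spindles, pale turned wood, upright in the rack. 134 mm long, both ends alike: 90 mm body (straight barrel 20 mm across for its middle 64 mm, a 26 mm collar at each end), then a tenon 14 mm across, 22 mm long. 45 g. Origin at mid-length on its axis; z along its length. Lower collar rests on the rack top: origin then 85 mm and top end 152 mm above the bench.
- spindle_b: One of 3 identical good spindles, pale turned wood, upright in the rack. 134 mm long, both ends alike: 90 mm body (straight barrel 20 mm across for its middle 64 mm, a 26 mm collar at each end), then a tenon 14 mm across, 22 mm long. 45 g. Origin at mid-length on its axis; z along its length. Lower collar rests on the rack top: origin then 85 mm and top end 152 mm above the bench.
- spindle_c: One of 3 identical good spindles, pale turned wood, upright in the rack. 134 mm long, both ends alike: 90 mm body (straight barrel 20 mm across for its middle 64 mm, a 26 mm collar at each end), then a tenon 14 mm across, 22 mm long. 45 g. Origin at mid-length on its axis; z along its length. Lower collar rests on the rack top: origin then 85 mm and top end 152 mm above the bench.
- scrap_box: Fixed open-topped plywood box, empty at the start, 200 mm (x) by 170 mm (y) by 60 mm high outside, walls and floor 7 mm thick. Origin at the centre of the underside, on the bench; z is up. It stands to the robot's left of the rack.
- glue_bottle: Bystander, loose: white plastic bottle, 60 mm in diameter and 150 mm high, upright; origin at the centre of its underside.
- bench_plane: Bystander, loose: metal bench plane, 180 mm long (its y) by 50 mm wide by about 100 mm high, beyond the rack; origin at the centre of its sole.
- tape_measure: Bystander, loose: black tape measure, 65 by 36 by 60 mm high, to the robot's right of the rack; origin at the centre of its underside.
There are look-alikes about, which are no part of the job. What is shaped like the spindle_b but yellow is not meant.

How it is judged:
By the outcome, as a careful person would: the job done as asked, in the order asked, and still so for the second after the job is handed in, while the arm keeps its last pose, push and grip.
It also fails if it takes over 53 s, if anything falls off the work surface, if the arm or the gripper's body presses on something with over 40 N, if the wrist force passes 120 N, or if a joint passes its speed limit or range.

## Working session

There is one attempt and no reset: what is moved stays moved. The work goes in short steps, Python scripts to look and compute and a shell command to move; the robot and the scene stay as the last step left them, time stands still between calls to the robot, and variables do not carry over. Pictures are saved under pics/ and viewed, at most 10 in all, crops included, and the job is handed in when it is done.

```bash
mkdir -p pics; ls; python3 - <<'E'
from workcell import robot
import cv2,numpy as np
print(robot.pinch_z, robot.state())
for n in("scene","top","wrist"):
    c=robot.capture(n); cv2.imwrite(f"pics/{n}0.png",c["pixels"][:,:,::-1]); np.savez(f"{n}0.npz",**c)
    print(n,{k:np.round(v,4).tolist() for k,v in c.items() if k!="pixels"})
E
```

```text
pics
0.0187 {'clock': 0.0, 'joint_pos': array([-1.18739517e+00,  1.31163144e-01,  1.48929849e+00,  1.89069740e-05,
        1.52300570e+00, -8.54130740e-02]), 'qvel': array([-1.20115208e-03,  3.65871256e-05, -2.68642367e-03,  1.24632189e-03,
       -1.97874946e-03, -3.38680587e-04]), 'tau': array([ 1.74594454e-03, -5.69387591e+01, -5.00550342e+01,  1.85681802e-04,
        1.48278050e-02, -4.76329819e-05]), 'tcp_pos': array([ 0.27090626, -0.53473226,  0.23023271]), 'ee_rot': array([-9.28356513e-04,  9.72651899e-01,  2.32265805e-01, -1.29804238e-04]), 'ft_force': array([-0.30539037,  0.48231562, -0.24873029]), 'torque': array([ 0.001356  , -0.01011829, -0.01496175]), 'gripper_force': 0.0, 'width': 0.08541287951972067}
scene {'intrinsics': [[471.7266, 0.0, 318.0672], [0.0, 471.7266, 202.6251], [0.0, 0.0, 1.0]], 'R': [[-0.0536, 0.9984, 0.0187], [0.5589, 0.0455, -0.828], [-0.8275, -0.0339, -0.5604]], 't': [0.0859, -0.2753, 1.7385]}
top {'intrinsics': [[406.5869, 0.0, 329.7558], [0.0, 406.5869, 200.8388], [0.0, 0.0, 1.0]], 'R': [[0.0297, -0.9996, -0.001], [-0.9976, -0.0296, -0.062], [0.062, 0.0029, -0.9981]], 't': [-0.0644, 0.5801, 1.3122]}
wrist {'intrinsics': [[315.1609, 0.0, 313.5666], [0.0, 315.1609, 195.6204], [0.0, 0.0, 1.0]], 'T_tool_cam': [[0.0007, -0.9493, -0.3144, 0.0813], [1.0, 0.0004, 0.0009, 0.0005], [-0.0007, -0.3144, 0.9493, -0.1427], [0.0, 0.0, 0.0, 1.0]]}
```

View pics/top0.png

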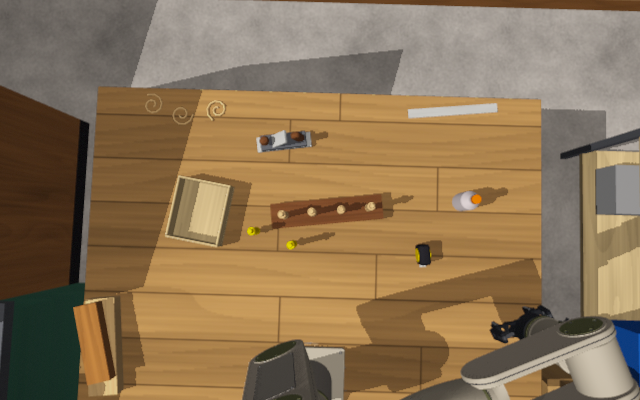

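View pics/scene0.png

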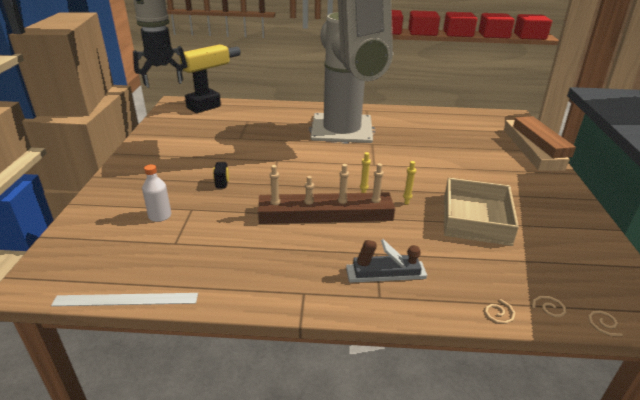

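```bash
cat > h.py <<'E'
import numpy as np,cv2
def ray(c,uv,z):
    d=c["R"].T@np.linalg.solve(c["intrinsics"],[uv[0],uv[1],1.]); o=-c["R"].T@c["t"]
    return o+d*(z-o[2])/d[2]
def proj(c,X):
    p=c["intrinsics"]@(c["R"]@np.asarray(X)+c["t"]); return p[:2]/p[2]
def blobs(m,a):
    n,_,s,ce=cv2.connectedComponentsWithStats(m.astype(np.uint8)); return [(s[i],ce[i]) for i in range(1,n) if s[i][4]>=a]
E
python3 - <<'E'
from h import *
c=dict(np.load("top0.npz")); p=c["pixels"]; print("cam",-c["R"].T@c["t"])
hsv=cv2.cvtColor(p,cv2.COLOR_RGB2HSV)
for uv in [(312,211),(341,209),(371,206),(327,210),(300,217),(356,206),(252,231),(200,200),(232,190),(250,170)]: print(uv,p[uv[1],uv[0]],hsv[uv[1],uv[0]])
np.set_printoptions(precision=4,suppress=True)
big=cv2.resize(p[165:260,160:400],None,fx=3.3,fy=3.3,interpolation=cv2.INTER_CUBIC)
cv2.imwrite("pics/topcrop.png",big[:,:,::-1])
E
```

```text
cam [ 0.499346   -0.05100383  1.34554289]
(312, 211) [227 196 138] [ 20 100 227]
(341, 209) [221 186 128] [ 19 107 221]
(371, 206) [226 194 136] [ 19 102 226]
(327, 210) [82 49 30] [ 11 162  82]
(300, 217) [123  75  43] [ 12 166 123]
(356, 206) [81 48 29] [ 11 164  81]
(252, 231) [129 111   0] [ 26 255 129]
(200, 200) [210 185 137] [ 20  89 210]
(232, 190) [89 75 52] [ 19 106  89]
(250, 170) [180 137  79] [ 17 143 180]
```

View pics/topcrop.png

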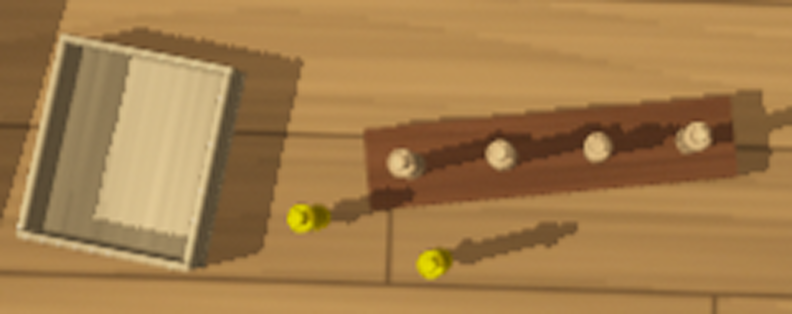

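The crop shows the rack at crop (364..737, 95..210) with four pale spindle tops at about (402,161), (502,153), (597,146), (699,133). The box rim corners are at (62,36), (236,69), (190,268), (18,235), and two yellow look-alikes stand at (302,217) and (431,262).

```bash
python3 - <<'E'
from h import *
np.set_printoptions(precision=4,suppress=True)
c=dict(np.load("top0.npz")); s=dict(np.load("scene0.npz")); p=c["pixels"]
f=lambda q:np.array(q)/3.3+[160,165]-0.35
R=np.array([ray(c,f(q),.04) for q in [(364,128),(732,95),(737,175),(372,210)]]); 
B=np.array([ray(c,f(q),.06) for q in [(62,36),(236,69),(190,268),(18,235)]])
for n,Q in(("rack",R),("box",B)):
    print(n,Q.mean(0),"sides",[np.linalg.norm(Q[i]-Q[(i+1)%4]) for i in range(4)]);print(Q[:,:2])
hsv=cv2.cvtColor(p,cv2.COLOR_RGB2HSV); m=(hsv[...,2]>195)&(hsv[...,1]<125); m[:,:270]=0;m[:195]=0;m[225:]=0;m[:,382:]=0
for b,ce in blobs(m,4): print(b,ce,"z.152",ray(c,ce,.150)[:2],"z.118",ray(c,ce,.116)[:2])
ex=np.append((R[0]+R[3]-R[1]-R[2])[:2],0); ex/=np.linalg.norm(ex); print("rack y dir",ex,np.degrees(np.arctan2(-ex[0],ex[1])))
cen=R.mean(0)
for k in(-.135,-.045,.045,.135):
    X=cen+ex*k; t=.118 if k==-.045 else .152
    X[2]=t; print(k,X,"pred top",proj(c,X),"scene",proj(s,X))
for q in[(302,217),(431,262)]: print("yellow",ray(c,f(q),.15))
E
```

```text
rack [ 0.5484 -0.0385  0.04  ] sides [np.float64(0.36032802618827314), np.float64(0.07813552146165517), np.float64(0.35625403018896346), np.float64(0.08019331537464523)]
[[ 0.5663  0.1448]
 [ 0.6092 -0.213 ]
 [ 0.5314 -0.2196]
 [ 0.4869  0.1339]]
box [0.536  0.3685 0.06  ] sides [np.float64(0.17127921884036107), np.float64(0.1949515054896657), np.float64(0.16784441060074934), np.float64(0.1948641620632981)]
[[0.6454 0.4363]
 [0.6185 0.2671]
 [0.4267 0.3025]
 [0.4532 0.4682]]
[367 202   7   8  37] [370.2703 205.8378] z.152 [ 0.5624 -0.1672] z.118 [ 0.5642 -0.1705]
[337 206   7   7  33] [339.8182 209.5152] z.152 [ 0.5489 -0.0779] z.118 [ 0.5503 -0.0787]
[308 208   7   8  34] [310.4706 211.4118] z.152 [0.5407 0.0082] z.118 [0.5419 0.0099]
[278 211   7   7  30] [280.4333 214.6   ] z.152 [0.5287 0.0962] z.118 [0.5296 0.1004]
rack y dir [-0.1219  0.9925  0.    ] 7.004208739846928
-0.135 [ 0.5649 -0.1725  0.152 ] pred top [372.1464 204.9989] scene [273.0308 165.6902]
-0.045 [ 0.5539 -0.0831  0.118 ] pred top [341.3416 208.3313] scene [308.5158 176.5657]
0.045 [0.543  0.0062 0.152 ] pred top [311.1497 210.6558] scene [343.8409 164.4434]
0.135 [0.532  0.0955 0.152 ] pred top [280.6188 213.4873] scene [378.7146 163.8294]
yellow [0.4799 0.1803 0.15  ]
yellow [0.4435 0.0642 0.15  ]
```

```bash
python3 -m jog '[[0,0,0,0.85,-0.2],[0,0,0,0.85,-0.2],[0,0,0,0.85,-0.2],[0,0,0,0.8,-0.2],[0.8,-1,0,0,-0.2],[0.8,-1,0,0,-0.2],[0.8,-1,0,0,-0.2],[0.8,-1,0,0,-0.2],[0.8,-1,0,0,-0.2],[0.8,-1,0,0,-0.2]]' 40
python3 -m jog '[[0.8,-1,0,0,-0.2],[0.8,-1,0,0,-0.2],[0.8,-1,0,0,-0.2],[0.8,-1,0,0,-0.2],[0.8,-1,0,0,-0.2],[0.8,-1,0,0,-0.2],[0.8,-1,0,0,-0.2],[0.8,-1,0,0,-0.2],[0.8,-1,0,0,-0.2],[0,0,0,0,-0.2]]'
```

```text
clock: 1.15
tcp_pos: [0.373, -0.3709, 0.231]
ee_rot: [-0.0, 0.998, 0.059, -0.0]
ft_force: [-0.3, -0.8, -0.4]
width: 0.0515
gripper_force: 0.0
clock: 2.15
tcp_pos: [0.5261, -0.1244, 0.2309]
ee_rot: [-0.001, 0.998, 0.061, 0.0]
ft_force: [-0.5, 0.8, -0.5]
width: 0.0514
gripper_force: 0.0
```

```bash
python3 -m jog '[[0.62,-0.8,0,0,-0.2],[0.62,-0.78,0,0,-0.2],[0,0,0,0,-0.2]]'
cat >> h.py <<'E'
def wcam(r):
    from scipy.spatial.transform import Rotation as Ro
    s=r.state(); c=dict(r.capture("wrist")); q=s["ee_rot"]
    T=np.eye(4);T[:3,:3]=Ro.from_quat([q[1],q[2],q[3],q[0]]).as_matrix();T[:3,3]=s["tcp_pos"]
    W=np.linalg.inv(T@c["T_tool_cam"]); c["R"]=W[:3,:3];c["t"]=W[:3,3]; return c,s
E
python3 - <<'E'
from h import *
from workcell import robot
c,s=wcam(robot); np.savez("w1.npz",**c); cv2.imwrite("pics/w1.png",c["pixels"][:,:,::-1])
for X in[(.552,-.081,.118),(.564,-.171,.152),(.541,.0085,.152),(.53,.096,.152)]: print(proj(c,X))
print(s["joint_pos"],s["tcp_pos"])
E
```

```text
clock: 2.45
tcp_pos: [0.5516, -0.083, 0.2309]
ee_rot: [-0.0, 0.998, 0.06, -0.0]
ft_force: [-0.3, -0.7, -0.9]
width: 0.0513
gripper_force: 0.0
[310.7331789  191.31437286]
[431.84981977 203.66419503]
[189.85856242 205.17784201]
[ 72.19322437 205.65013621]
[-2.41787641e-01  1.70867195e-02  1.60777357e+00  7.65690914e-04
  1.51719878e+00  1.20896194e+00] [ 0.55156929 -0.0830025   0.23093185]
```

View pics/w1.png

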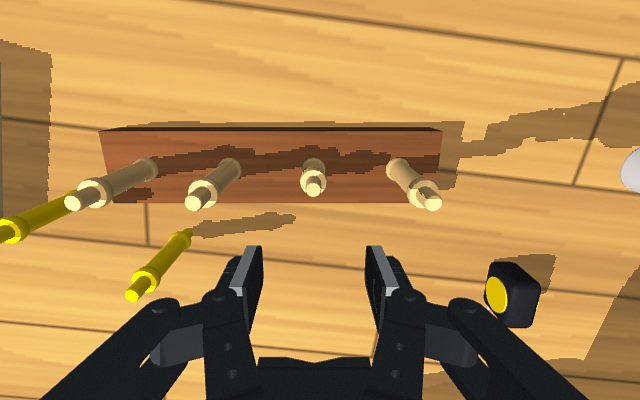

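The wrist view shows the short spindle's top at (313,187) and the neighbours at (432,203), (192,203) and (73,203). All are within 3 px of prediction, so I'll descend and grip.

```bash
python3 -m jog '[[0.1,0,1,0,-0.2],[0,0,1,0,-0.2],[0,0,1,0,-0.2],[0,0,1,0,-0.2],[0,0,1,0,-0.2],[0,0,1,0,-0.2],[0,0,0.85,0,-0.2],[0,0,0,0,-0.2]]' 
python3 -m jog '[[0,0,0,0,1],[0,0,0,0,1],[0,0,0,0,1],[0,0,0,0,1],[0,0,0,0,1],[0,0,0,0,1],[0,0,0,0,1]]' 40
```

```text
clock: 3.3
tcp_pos: [0.55, -0.0849, 0.0563]
ee_rot: [-0.001, 0.998, 0.058, -0.003]
ft_force: [-0.4, -0.5, -1.1]
width: 0.0512
gripper_force: 0.0
clock: 4.0
tcp_pos: [0.5547, -0.0847, 0.0615]
ee_rot: [0.0, 0.998, 0.059, 0.001]
ft_force: [-0.6, -0.3, 6.5]
width: 0.0235
gripper_force: 39.5
```

```bash
python3 -m jog '[[0,0,-0.4,0,1],[0,0,-0.5,0,1],[0,0,-0.8,0,1],[0,0,-1,0,1],[0,0,-1,0,1],[0,0,-1,0,1],[0,0,-1,0,1],[0,0,-1,0,1],[0,0,-0.8,0,1],[0,0,0,0,1]]'
```

```text
clock: 5.0
tcp_pos: [0.5552, -0.0846, 0.2525]
ee_rot: [0.001, 0.998, 0.059, 0.003]
ft_force: [0.5, -0.5, 0.4]
width: 0.0235
gripper_force: 39.3
```

```bash
python3 -m jog '[[0.07,-0.5,0,0,1],[0.07,-1,0,0,1],[0.07,-1,0,0,1],[0.07,-1,0,0,1],[0.07,-1,0,0,1],[0.07,-1,0,0,1],[0.07,-1,0,0,1],[0.07,-1,0,0,1],[0.07,-1,0,0,1],[0.07,-1,0,0,1]]'
python3 -m jog '[[0.07,-1,0,0,1],[0.07,-1,0,0,1],[0.07,-1,0,0,1],[0.07,-1,0,0,1],[0.07,-1,0,0,1],[0.07,-1,0,0,1],[0.07,-1,0,0,1],[0.07,-1,0,0,1],[0.07,-0.6,0,0,1],[0,0,0,0,1]]'
```

```text
clock: 6.0
tcp_pos: [0.5414, 0.1553, 0.2457]
ee_rot: [-0.0, 0.998, 0.059, -0.002]
ft_force: [-0.3, 0.6, -0.2]
width: 0.0236
gripper_force: 39.3
clock: 7.0
tcp_pos: [0.5318, 0.3707, 0.2459]
ee_rot: [0.0, 0.998, 0.06, -0.001]
ft_force: [0.5, -0.4, -0.3]
width: 0.0235
gripper_force: 39.4
```

```bash
python3 -m jog '[[0.6,0,1,0,1],[0.6,0,1,0,1],[0,0,1,0,1],[0,0,1,0,1],[0,0,1,0,1],[0,0,1,0,1],[0,0,1,0,1],[0,0,0.4,0,1],[0,0,0.2,0,1],[0,0,0,0,1]]'
python3 -m jog '[[0,0,0,0,-0.2],[0,0,0,0,-0.2],[0,0,0,0,-0.2],[0,0,0,0,-0.2],[0,0,-0.3,0,-0.2],[0,0,-1,0,-0.2],[0,0,-1,0,-0.2],[0,0,-1,0,-0.2],[0,0,-1,0,-0.2],[0,0,-1,0,-0.2]]'
python3 -m jog '[[0,0,-1,0,-0.2],[0,0,-1,0,-0.2],[0,1,-0.5,0,-0.2],[0,1,0,0,-0.2],[0,1,0,0,-0.2],[0,1,0,0,-0.2],[0,1,0,0,-0.2],[0,1,0,0,-0.2],[0,1,0,0,-0.2],[0,1,0,0,-0.2]]'
python3 - <<'E'
from h import *
from workcell import robot
for i,n in enumerate(("top","scene")):
    c=robot.capture(n);p=c["pixels"]; np.savez(n+"1.npz",**c)
    cr=p[160:260,150:400] if n=="top" else p[130:290,240:540]
    f=3.2 if n=="top" else 1.85
    q=cv2.resize(cr,None,fx=f,fy=f,interpolation=cv2.INTER_CUBIC)[:296,:555] if n=="scene" else cv2.resize(cr,None,fx=2.22,fy=2.22,interpolation=cv2.INTER_CUBIC)
    a=q if i==0 else np.vstack([a,q])
cv2.imwrite("pics/chk1.png",a[:,:,::-1])
E
```

```text
clock: 8.0
tcp_pos: [0.563, 0.372, 0.0575]
ee_rot: [0.0, 0.998, 0.059, -0.0]
ft_force: [-0.2, -0.2, -0.9]
width: 0.0236
gripper_force: 39.4
clock: 9.0
tcp_pos: [0.563, 0.3725, 0.1919]
ee_rot: [-0.0, 0.998, 0.059, 0.0]
ft_force: [-0.6, 0.3, -0.1]
width: 0.0515
gripper_force: 0.0
clock: 10.0
tcp_pos: [0.5866, 0.1728, 0.2534]
ee_rot: [-0.0, 0.998, 0.059, 0.0]
ft_force: [0.7, -0.1, 0.1]
width: 0.0514
gripper_force: 0.0
```

View pics/chk1.png

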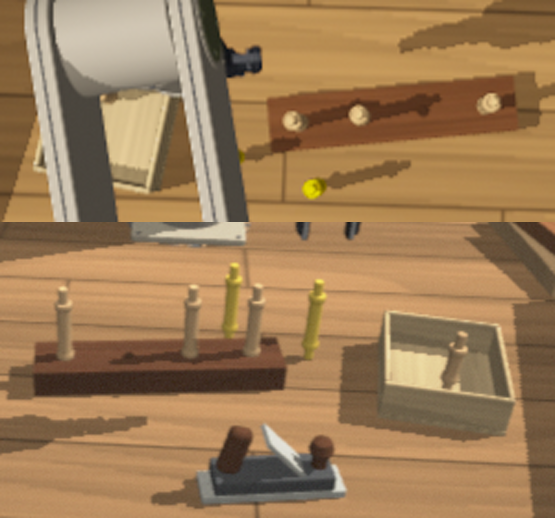

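The short spindle stands in the box (crop 455,360), and the three good ones are still in the rack. Next I'll go to the good spindle at the −y end.

```bash
python3 -m jog '[[-0.18,1,0,0,-0.2],[-0.18,1,0,0,-0.2],[-0.18,1,0,0,-0.2],[-0.18,1,0,0,-0.2],[-0.18,1,0,0,-0.2],[-0.18,1,0,0,-0.2],[-0.18,1,0,0,-0.2],[-0.18,1,0,0,-0.2],[-0.18,1,0,0,-0.2],[-0.18,1,0,0,-0.2]]'
python3 -m jog '[[-0.18,1,0,0,-0.2],[-0.18,1,0,0,-0.2],[-0.18,1,0,0,-0.2],[-0.18,0.55,0,0,-0.2],[0,0,0,0,-0.2],[0,0,0,0,-0.2]]'
python3 - <<'E'
from h import *
from workcell import robot
c,s=wcam(robot); print(s["tcp_pos"]); p=c["pixels"]
hsv=cv2.cvtColor(p,cv2.COLOR_RGB2HSV); u=proj(c,(.565,-.171,.152)); print("pred",u)
m=(hsv[...,2]>225)&(hsv[...,1]<115); x,y=np.int32(u); k=np.zeros_like(m);k[y-25:y+25,x-25:x+25]=1
for b,ce in blobs(m&k,15): print(b,ce,ray(c,ce,.152))
cv2.imwrite("pics/w2.png",cv2.resize(p[y-60:y+100,x-100:x+100],None,fx=3,fy=3)[:,:,::-1])
E
```

```text
clock: 11.1
tcp_pos: [0.5714, -0.08, 0.2532]
ee_rot: [-0.0, 0.998, 0.059, 0.0]
ft_force: [0.8, -0.5, 0.6]
width: 0.0514
gripper_force: 0.0
clock: 11.7
tcp_pos: [0.564, -0.1693, 0.2528]
ee_rot: [-0.0, 0.998, 0.059, 0.0]
ft_force: [-0.6, -0.9, 0.5]
width: 0.0507
gripper_force: 0.0
[ 0.56402386 -0.169293    0.25275508]
pred [315.16356658 195.76620246]
[303 176  23  28 317] [313.34384858 190.04416404] [ 0.56966769 -0.16895402  0.152     ]
```

View pics/w2.png

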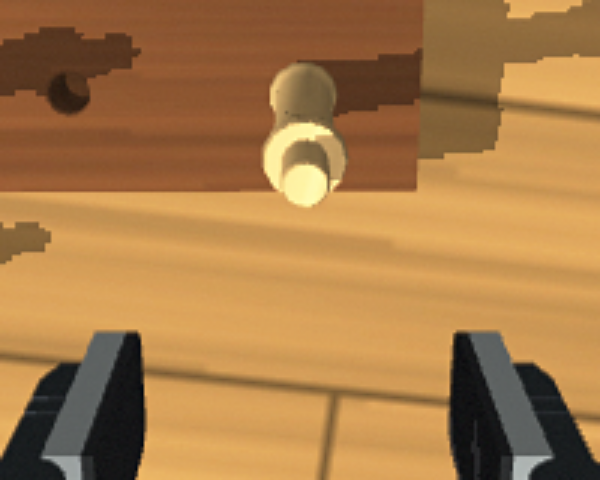

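The top disc is at full-image pixel (317,197), against (315,196) predicted. I'll descend onto the upper collar.

```bash
python3 -m jog '[[0,0.1,1,0,-0.2],[0,0,1,0,-0.2],[0,0,1,0,-0.2],[0,0,1,0,-0.2],[0,0,0.9,0,-0.2],[0,0,0.65,0,-0.2],[0,0,0.4,0,-0.2],[0,0,0,0,-0.2],[0,0,0,0,-0.2]]' 
python3 -m jog '[[0,0,0,0,1],[0,0,0,0,1],[0,0,0,0,1],[0,0,0,0,1],[0,0,0,0,1],[0,0,0,0,1]]' 40
python3 -m jog '[[0,0,-0.4,0,1],[0,0,-0.5,0,1],[0,0,-0.8,0,1],[0,0,-1,0,1],[0,0,-1,0,1],[0,0,-1,0,1],[0,0,-1,0,1],[0,0,-1,0,1],[0,0,-1,0,1],[0,0,0,0,1]]'
```

```text
clock: 12.65
tcp_pos: [0.5648, -0.1724, 0.1047]
ee_rot: [0.0, 0.998, 0.059, 0.0]
ft_force: [-0.0, 0.0, 0.0]
width: 0.0513
gripper_force: 0.0
clock: 13.25
tcp_pos: [0.5652, -0.1729, 0.1053]
ee_rot: [0.001, 0.998, 0.059, 0.001]
ft_force: [-0.5, 0.7, 6.6]
width: 0.0232
gripper_force: 39.2
clock: 14.25
tcp_pos: [0.5658, -0.1732, 0.3023]
ee_rot: [0.002, 0.998, 0.059, 0.004]
ft_force: [0.9, -0.0, -0.4]
width: 0.0229
gripper_force: 39.2
```

```bash
python3 -m jog '[[0,-0.5,0,0,1],[-0.2,-1,0,0,1],[-0.2,-1,0,0,1],[-0.2,-1,0,0,1],[-0.2,-1,0,0,1],[-0.2,-1,0,0,1],[-0.2,-1,0,0,1],[-0.2,-1,0,0,1],[-0.2,-1,0,0,1],[-0.2,-1,0,0,1]]'
python3 -m jog '[[-0.2,-1,0,0,1],[-0.2,-1,0,0,1],[-0.2,-1,0,0,1],[-0.2,-1,0,0,1],[-0.2,-1,0,0,1],[-0.2,-1,0,0,1],[-0.2,-1,0,0,1],[-0.2,-1,0,0,1],[-0.2,-1,0,0,1],[-0.2,-1,0,0,1]]'
python3 -m jog '[[-0.2,-1,0,0,1],[-0.2,-1,0,0,1],[-0.2,-0.9,0,0,1],[0,0,0,0.7,1],[0,0,0,0.7,1],[0,0,0,0.7,1],[0,0,0,0.7,1],[0,0,0,0,1]]'
python3 - <<'E'
from h import *
from workcell import robot
c,s=wcam(robot); print(s["tcp_pos"],s["joint_pos"]); p=c["pixels"]; cv2.imwrite("pics/w3.png",p[:,:,::-1])
t=dict(robot.capture("top")); np.savez("top2.npz",**t)
for X in [(.6454,.4363,.06),(.6185,.2671,.06),(.4267,.3025,.06),(.4532,.4682,.06)]: print(proj(c,X))
E
```

```text
clock: 15.25
tcp_pos: [0.4899, 0.0597, 0.2946]
ee_rot: [-0.0, 0.998, 0.059, -0.001]
ft_force: [-0.4, 0.7, 0.1]
width: 0.0235
gripper_force: 39.2
clock: 16.25
tcp_pos: [0.4106, 0.3014, 0.2946]
ee_rot: [0.001, 0.998, 0.059, -0.001]
ft_force: [0.4, 0.5, -0.1]
width: 0.023
gripper_force: 39.2
clock: 17.05
tcp_pos: [0.3877, 0.3705, 0.2947]
ee_rot: [0.001, 0.996, -0.088, -0.001]
ft_force: [0.6, 1.2, 0.1]
width: 0.0234
gripper_force: 39.3
[0.38770006 0.37054638 0.29466466] [ 6.66997048e-01 -5.77057496e-02  1.56637552e+00  2.45312144e-04
  1.63574448e+00  2.41371779e+00]
[200.10219309 -83.00220227]
[376.0936415  -86.60127697]
[364.40926001 119.13068315]
[220.85355011 121.61071709]
```

View pics/w3.png

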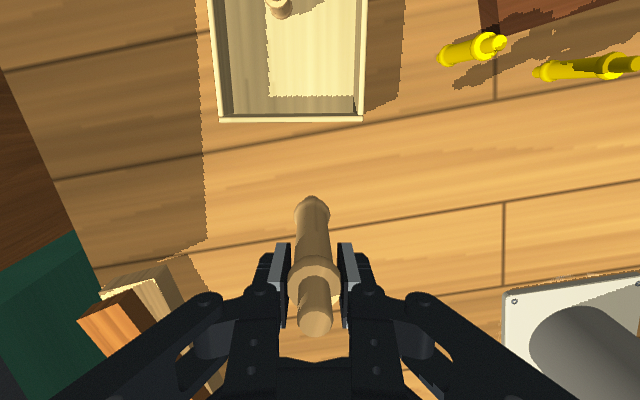

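The wrist view shows the box's near wall centred ahead, with its outer edge at row 121 as predicted. The spindle hangs straight between the pads. I'll lower it in front of the wall and then lever it over the edge.

```bash
python3 -m jog '[[0,0,1,0,1],[0,0,1,0,1],[0,0,1,0,1],[0,0,1,0,1],[0,0,1,0,1],[0,0,1,0,1],[0,0,1,0,1],[0,0,0.5,0,1],[0,0,0.25,0,1],[0,0,0,0,1]]'
python3 -m jog '[[0.5,0,0,0,1],[0.5,0,0,0,1],[0.4,0,0,0,1],[0.25,0,0,0,1],[0.25,0,0,0,1],[0.25,0,0,0,1],[0.25,0,0,0,1],[0.25,0,0,0,1],[0,0,0,0,1]]'
```

```text
clock: 18.15
tcp_pos: [0.3887, 0.3705, 0.1021]
ee_rot: [0.0, 0.996, -0.087, -0.0]
ft_force: [0.2, 0.4, 0.2]
width: 0.0233
gripper_force: 39.3
clock: 19.05
tcp_pos: [0.455, 0.3588, 0.1025]
ee_rot: [0.0, 0.996, -0.088, 0.0]
ft_force: [-0.9, 0.2, 1.1]
width: 0.0235
gripper_force: 39.4
```

```bash
python3 -m jog '[[0.26,0,0.16,0,1],[0.26,0,0.16,0,1],[0.26,0,0.16,0,1],[0.26,0,0.16,0,1],[0.26,0,0.16,0,1],[0,0,0.2,0,1],[0,0,0.2,0,1],[0,0,0.2,0,1],[0,0,0,0,1]]'
python3 - <<'E'
from h import *
from workcell import robot
c=robot.capture("scene");p=c["pixels"]; cv2.imwrite("pics/s3.png",cv2.resize(p[100:260,380:580],None,fx=3,fy=3)[:,:,::-1])
E
```

```text
clock: 19.95
tcp_pos: [0.4856, 0.3533, 0.0666]
ee_rot: [0.0, 0.996, -0.087, -0.001]
ft_force: [-1.6, 0.4, 2.0]
width: 0.0232
gripper_force: 39.5
```

View pics/s3.png

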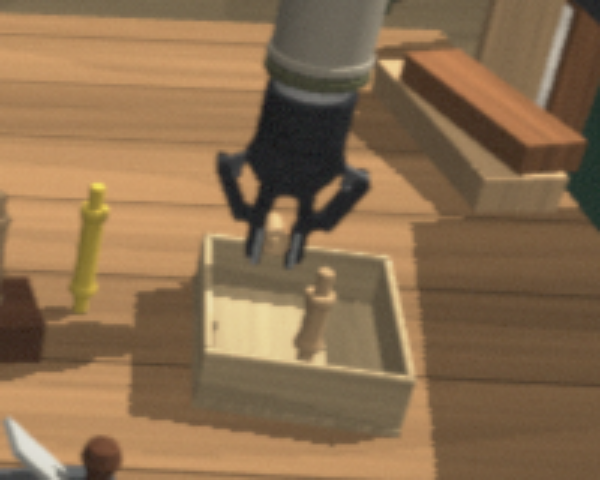

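The scene shows the spindle nearly end-on between the fingers (crop 277,230), so it has pivoted almost level. The short spindle still stands in the box. I'll lower the last 15 mm, then lift and turn it to measure the tilt.

```bash
python3 -m jog '[[0,0,0.2,0,1],[0,0,0.2,0,1],[0,0,0.2,0,1],[0,0,0,0,1],[0,0,0,0,1],[0,0,-0.3,0,1],[0,0,-0.6,0,1],[0,0,-1,0,1],[0,0,-1,0,1],[0,0,-1,0,1]]' 
python3 -m jog '[[0,0,-1,0,1],[0,0,-1,0,1],[0,0,-1,0,1],[0,0,-1,0,1],[0,0,-1,0,1],[0,0,-1,0,1],[0,0,-1,0,1],[0,0,-1,-1,1],[0,0,0,-1,1],[0,0,0,-1,1]]' 80
python3 -m jog '[[0,0,0,-1,1],[0,0,0,-1,1],[0,0,0,-1,1],[0,0,0,-1,1],[0,0,0,-1,1],[0,0,0,-1,1],[0,0,0,-1,1],[0,0,0,-1,1],[0,0,0,-1,1],[0,0,0,0,1]]'
python3 -m jog '[[0,0,0,-1,1],[0,0,0,-1,1],[0,0,0,-1,1],[0,0,0,0,1],[0,0,0,0,1]]'
python3 - <<'E'
from h import *
from workcell import robot
s=robot.state(); g=s["tcp_pos"]+[0,0,robot.pinch_z]; print(s["joint_pos"])
c,_=wcam(robot); np.savez("w4.npz",**c)
c2=dict(robot.capture("scene")); np.savez("s4.npz",**c2); p=c2["pixels"]
u=proj(c2,g); print("g px scene",u,"wrist",proj(c,g)); x,y=np.int32(u)
print("x0y0",x-60,y-40)
a=cv2.resize(p[y-40:y+40,x-60:x+60],None,fx=4.5,fy=4.5,interpolation=cv2.INTER_CUBIC)
b=c["pixels"][120:,50:590]; b=cv2.resize(b,(540,240))
cv2.imwrite("pics/s4.png",np.vstack([a,b])[:,:,::-1])
E
```

```text
clock: 21.0
tcp_pos: [0.4863, 0.3535, 0.1523]
ee_rot: [-0.0, 0.996, -0.087, 0.0]
ft_force: [-0.1, -0.1, -0.2]
width: 0.0234
gripper_force: 39.5
clock: 22.0
tcp_pos: [0.4865, 0.3536, 0.3531]
ee_rot: [-0.001, 0.997, 0.072, 0.002]
ft_force: [0.3, -1.2, -1.1]
width: 0.022
gripper_force: 78.2
clock: 23.0
tcp_pos: [0.4861, 0.3534, 0.3514]
ee_rot: [-0.0, 0.857, 0.515, 0.001]
ft_force: [-0.0, 0.2, 0.6]
width: 0.0219
gripper_force: 78.2
clock: 23.5
tcp_pos: [0.4862, 0.3534, 0.3506]
ee_rot: [0.0, 0.768, 0.641, 0.0]
ft_force: [-0.0, 0.7, -1.0]
width: 0.0221
gripper_force: 78.2
[5.43239733e-01 1.16033841e-01 1.28876808e+00 3.77438515e-05
 1.73631558e+00 7.23327049e-01]
g px scene [495.21210703  78.79517063] wrist [311.86174757 278.1582303 ]
x0y0 435 38
```

View pics/s4.png

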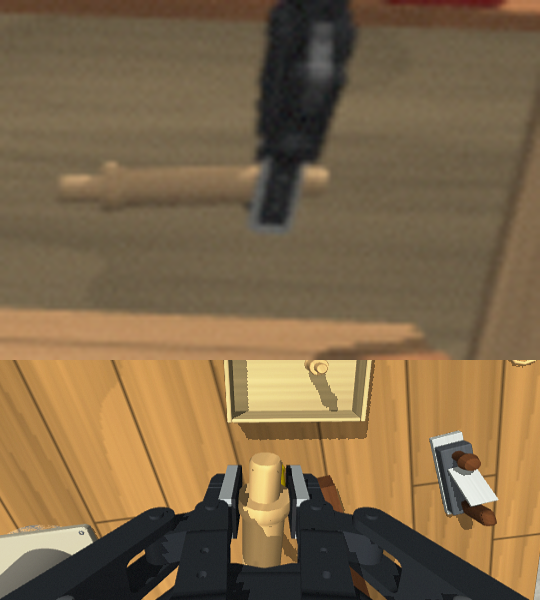

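```bash
python3 - <<'E'
from h import *
c=dict(np.load("s4.npz")); a=2*np.arctan2(.641,.768); n=np.array([np.sin(a),-np.cos(a),0]); g=np.array([.4862,.3534,.3693])
o=-c["R"].T@c["t"]; P=[]
for q in[(60,188),(327,177)]:
    uv=np.array(q)/4.5+[435,38]-.4; d=c["R"].T@np.linalg.solve(c["intrinsics"],[*uv,1]); P.append(o+d*(n@(g-o))/(n@d))
P=np.array(P);v=P[1]-P[0];print(P,np.linalg.norm(v),"tilt deg",np.degrees(np.arcsin(v[2]/np.linalg.norm(v))), "edge error/px: ",np.degrees(.0025/.134))
# control: what pixel row line would a level one give
for s in(-.105,.029): print((proj(c,g+s*np.array([np.cos(a),np.sin(a),0]))-[435,38]+.4)*4.5)
E
```

```text
[[0.46698898 0.24769756 0.35715701]
 [0.49079044 0.3786574  0.37635309]] 0.1344822652432331 tilt deg 8.20646597950111 edge error/px:  1.0689511103187
[ 68.57520065 166.33728057]
[330.36500265 190.77217512]
```

The spindle measures 134.5 mm long, which is right, and its free end is about 8° low. I'll go back to the wall and press about 7 mm further.

```bash
python3 -m jog '[[0,0,0,1,1],[0,0,0,1,1],[0,0,0,1,1],[0,0,0,1,1],[0,0,0,1,1],[0,0,0,1,1],[0,0,0,1,1],[0,0,0,1,1],[0,0,0,1,1],[0,0,0,1,1]]' 40
python3 -m jog '[[0,0,0,1,1],[0,0,0,1,1],[0,0,0,1,1],[0,0,0,1,1],[0,0,0,1,1],[0,0,1,0,1],[0,0,1,0,1],[0,0,1,0,1],[0,0,1,0,1],[0,0,1,0,1]]'
python3 -m jog '[[0,0,1,0,1],[0,0,1,0,1],[0,0,1,0,1],[0,0,1,0,1],[0,0,1,0,1],[0,0,0.8,0,1],[0,0,0.4,0,1],[0,0,0.25,0,1],[0,0,0,0,1],[0,0,0,0,1]]'
```

```text
clock: 24.6
tcp_pos: [0.4862, 0.3534, 0.3501]
ee_rot: [0.0, 0.985, 0.17, -0.0]
ft_force: [0.4, -0.2, -0.3]
width: 0.022
gripper_force: 78.2
clock: 25.6
tcp_pos: [0.4862, 0.3534, 0.2242]
ee_rot: [0.0, 0.996, -0.089, 0.0]
ft_force: [0.3, -0.5, 0.0]
width: 0.0221
gripper_force: 78.2
clock: 26.6
tcp_pos: [0.487, 0.3539, 0.065]
ee_rot: [-0.0, 0.996, -0.088, 0.001]
ft_force: [0.5, -0.6, 0.3]
width: 0.0219
gripper_force: 78.2
```

```bash
python3 -m jog '[[0,0,0.2,0,1],[0,0,0.2,0,1],[0,0,0.2,0,1],[0,0,0.12,0,1],[0,0,0.1,0,1],[0,0,0,0,1],[0,0,0,0,1]]'
python3 -m jog '[[0,0,-0.3,0,1],[0,0,-0.6,0,1],[0,0,-1,0,1],[0,0,-1,0,1],[0,0,-1,0,1],[0,0,-1,0,1],[0,0,-1,0,1],[0,0,-1,0,1],[0,0,-1,0,1],[0,0,-1,0,1]]' 80
python3 -m jog '[[0,0,-1,-1,1],[0,0,-1,-1,1],[0,0,-1,-1,1],[0,0,0,-1,1],[0,0,0,-1,1],[0,0,0,-1,1],[0,0,0,-1,1],[0,0,0,-1,1],[0,0,0,-1,1],[0,0,0,-1,1]]'
python3 -m jog '[[0,0,0,-1,1],[0,0,0,-1,1],[0,0,0,-1,1],[0,0,0,-1,1],[0,0,0,-1,1],[0,0,0,0,1],[0,0,0,0,1]]'
cat > meas.py <<'E'
from h import *
from workcell import robot
s=robot.state(); g=s["tcp_pos"]+[0,0,robot.pinch_z]; q=s["ee_rot"]; a=2*np.arctan2(q[2],q[1]); n=np.array([np.sin(a),-np.cos(a),0]); ax=np.array([np.cos(a),np.sin(a),0])
c=dict(robot.capture("scene")); np.savez("s5.npz",**c); x,y=np.int32(proj(c,g)); p=c["pixels"][y-40:y+40,x-60:x+60]
o=-c["R"].T@c["t"]
print("off",x-60,y-40,"a",a,"g",g); print("level ends crop",[(proj(c,g+k*ax)-[x-60,y-40]+.4)*4.5 for k in(-.105,.029)])
cv2.imwrite("pics/s5.png",cv2.resize(p,None,fx=4.5,fy=4.5,interpolation=cv2.INTER_CUBIC)[:,:,::-1])
def tilt(l,r):
    P=[]
    for e in(l,r):
        uv=np.array(e)/4.5+[x-60,y-40]-.4; d=c["R"].T@np.linalg.solve(c["intrinsics"],[*uv,1]); P.append(o+d*(n@(g-o))/(n@d))
    v=P[1]-P[0]; print(np.linalg.norm(v),np.degrees(np.arcsin(v[2]/np.linalg.norm(v))))
np.savez("m5.npz",x=x,y=y,g=g,n=n)
E
python3 meas.py
```

```text
clock: 27.3
tcp_pos: [0.4882, 0.354, 0.0448]
ee_rot: [-0.001, 0.996, -0.088, 0.002]
ft_force: [3.7, -0.9, 6.2]
width: 0.022
gripper_force: 78.9
clock: 28.3
tcp_pos: [0.4857, 0.3533, 0.2675]
ee_rot: [0.0, 0.996, -0.087, -0.0]
ft_force: [0.8, 0.8, -1.0]
width: 0.0221
gripper_force: 78.4
clock: 29.3
tcp_pos: [0.4857, 0.3533, 0.3414]
ee_rot: [-0.0, 0.905, 0.424, -0.0]
ft_force: [0.1, -0.8, -0.2]
width: 0.0222
gripper_force: 78.4
clock: 30.0
tcp_pos: [0.486, 0.3534, 0.3412]
ee_rot: [-0.0, 0.767, 0.641, -0.0]
ft_force: [0.1, -0.1, -0.2]
width: 0.0218
gripper_force: 78.4
off 434 42 a 1.3926552519002295 g [0.48596351 0.3533851  0.35990559]
level ends crop [array([ 69.90574071, 165.41477073]), array([330.34070692, 189.96324373])]
```

View pics/s5.png

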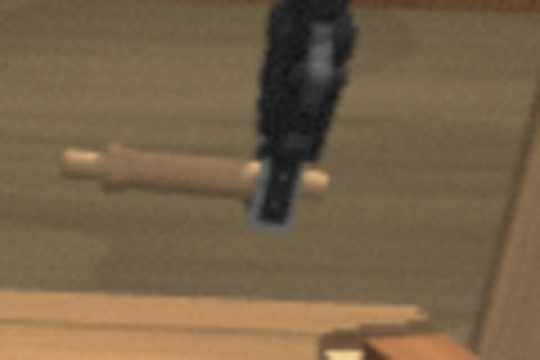

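The spindle's ends are at crop (62,161) and (328,182). That is a slope of 4.5° against 5.4° for a level spindle, so it is within about 1° of level, 36 cm up and clear of everything.

```bash
python3 -m jog '[[0,0,0,0,1],[0,0,0,0,1],[0,0,0,0,1]]'; python3 -c "
from workcell import robot
print(abs(robot.state()['qvel']).max(), robot.finish_job())"
```

```text
clock: 30.35
tcp_pos: [0.4862, 0.3534, 0.3408]
ee_rot: [-0.0, 0.766, 0.642, -0.0]
ft_force: [-0.4, -1.1, -1.5]
width: 0.0222
gripper_force: 78.4
the job is handed in; nothing more can be done
0.00370183253294362 None
```

I handed the job in at 30.4 s: the short spindle is in the scrap box, and one good spindle is held still about 36 cm up, level to within about 1°. The other two good spindles were left in the rack, and I made no contact with the bottle, plane or tape measure; I took no closing picture of any of these.

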